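# Fetch the boxed-in jam pot from the pastry station

### The arm

A 6-joint arm with a two-finger parallel gripper is mounted at the origin on the work surface. World frame = base frame: x ahead of the robot, y to its left, z up, the work surface at z = 0. Lengths are in mm, angles in rad, forces in N, time in s.
With the tool pointing down it reaches from about 350 to 975 mm from the base axis. Payload 7.1 kg.
Tool frame: the origin (TCP) lies at the very end of the fingers, on their centre line; the grasp point (between the pads) lies tcp_to_grasp behind it (tcp_to_grasp is the distance from the TCP to the grasp point, in mm); z points along the fingers, x is the direction in which the jaws open and shut, and the axes are right-handed (so a half turn about z gives the same grasp; the last joint's range is limited). The gripper opens to 88 mm and grips with 3 to 60 N. Pads are 20 mm wide; open, the fingers measure 115 mm over their backs; the gripper's body (75 mm by 178 mm) begins 61 mm behind the grasp point.
Start: joints at [-1.191, 0.423, 1.63, -0, 1.089, -0.019], TCP at [242.711, -575.931, 222.675] pointing down, gripper open.
Joint ranges: [-3, 3], [-0.9, 2.11], [0.09, 2.58], [-1.31, 4.45], [0.11, 2.69], [-2.54, 2.54]. Speed limits (rad/s): [2.39, 2.39, 3.01, 3.14, 3.14, 3.14].

### API

Orientations are given as a rotation vector (axis times angle).
In Python, from workcell import get_obs, get_image, close_job, recognise, mark_of, tcp_to_grasp gives the robot as it stands. The module is installed in compiled form; this text tells all that it offers.
- The arm moves only by the tool move_arm, never from a script. Its argument "motion" is a list of rows, each a list of 7 numbers: the shift along the world's x, y, z in mm, then the turn, a rotation vector about the world's x, y, z in rad, then the finger opening in mm, from 0 to 87.8. A call has 1 to 5 rows; each row is the pose to reach, as a shift and turn from the pose commanded when the call began; what a row does not reach only later rows make up. A row lasts 1/12 s, in which the tool goes at most 41.7 mm and 7.16 degrees, less where a joint would pass 70% of its speed; a pose out of reach is approached as far as the arm can. A call with a gripper value outside its range is refused whole. The fingers move at their own pace and stop on an object; the grip force is fixed at half the most. Time passes only in rows, so rows that repeat a pose let the fingers close. It gives the time, the measured TCP pose, the force and the opening at its end, in the units of the state.
- get_obs(): the state, without advancing time (a new reading comes with each control period).
- get_image(name): name is "side" or "top" or "wrist"; returns a dict with "color" (384x512x3 uint8, red, green, blue), "mtx" (3x3 intrinsics, pixels), "camera_from_world" (4x4, takes a point from world to camera coordinates). Camera axes: x right, y up, looking along -z (the intrinsics and any distortion apply to the point x, -y, -z); pixel columns grow to the right and rows downward; lengths in mm; the calibration is good to about 2 mm. A picture is of the moment at which its call begins. There is no depth.
- close_job(): hands the job in, once; it reports no verdict.
Trained networks look in a picture, given as the dict that the camera call returned (one of the last four; its "shot" number tells which), for a name from the list of things; names that differ only in an ending like _2 or _b are one class to them, and where a whole thing is asked for, a point or a joint stands for the part that bears it (a point fixed in the world has none). Each returns a list of dicts, best first, with "p" (0 to 1); they miss things now and then, are a little off and sometimes report something else, mostly with a low value. They report only what shows in the picture. A call takes as long as a camera call. They do not tell look-alikes from the thing itself.
- recognise(picture, label): "bbox" ([centre column, centre row, width, height] in pixels, round what is visible of it).
- mark_of(picture, label): "location" ([row, column] in pixels: a listed point, or the origin of a listed thing).
The state is a dict: "t": time; "qpos": joint angles; "qvel": joint speeds; "joint_torque": joint torques, N m; "ee_pos": TCP position; "orientation": TCP orientation; "ft_force": force on the tool from outside, world axes, zero at the start; "moment": the same for the moment, N m; "width": finger opening in mm.
Only numpy, scipy, OpenCV 4.12 (cv2) and the standard library are available. Lean on these libraries where they do the work, as an engineer would, in place of code of your own. Each camera call takes 0.05 s, during which the arm holds its last target. There are 200 camera calls.

### The job

The jam pot is boxed in behind the three topping shakers: stand all three shakers on the black side tray, then set the jam pot in the middle of the paper doily on the pastry board, and only after that put each shaker back in the middle of the coaster of its own colour. Keep the shakers and the pot upright throughout and leave everything standing still.

Things in the scene. Friction and masses are not known exactly. Their poses are not given: they have to be found in the camera images.
- shaker_red: loose steel topping shaker with a red domed cap and a red band near its foot: upright cylinder 52 mm in diameter, 96 mm high (straight steel sides up to 74 mm), about 0.2 kg. Origin: centre of its underside, z up. At the start it stands on the red coaster
- shaker_green: loose steel topping shaker with a green domed cap and a green band near its foot: upright cylinder 52 mm in diameter, 96 mm high (straight steel sides up to 74 mm), about 0.2 kg. Origin: centre of its underside, z up. At the start it stands on the green coaster
- shaker_yellow: loose steel topping shaker with a yellow domed cap and a yellow band near its foot: upright cylinder 52 mm in diameter, 96 mm high (straight steel sides up to 74 mm), about 0.2 kg. Origin: centre of its underside, z up. At the start it stands on the yellow coaster
- coaster_red: fixed round red coaster, 70 mm in diameter, 4 mm thick, lying on the station's wooden base (the base is 8 mm thick). Origin: centre of its underside, so its top is 4 mm above. The three coasters lie 68 mm from the jam pot's starting place: one on the robot's side of it, one to its left, one to its right; which colour lies where varies
- coaster_green: fixed round green coaster, 70 mm in diameter, 4 mm thick, lying on the station's wooden base (the base is 8 mm thick). Origin: centre of its underside, so its top is 4 mm above. The three coasters lie 68 mm from the jam pot's starting place: one on the robot's side of it, one to its left, one to its right; which colour lies where varies
- coaster_yellow: fixed round yellow coaster, 70 mm in diameter, 4 mm thick, lying on the station's wooden base (the base is 8 mm thick). Origin: centre of its underside, so its top is 4 mm above. The three coasters lie 68 mm from the jam pot's starting place: one on the robot's side of it, one to its left, one to its right; which colour lies where varies
- jam_pot: loose white ceramic jam pot with a blue lid and a small white knob: round, 58 mm in diameter, straight sides up to 42 mm, lid and knob up to 58 mm, about 0.26 kg. Origin: centre of its underside, z up. It starts about 13 mm from each of the three shakers, too close for fingers between them; the station's back rail is behind it
- station: fixed wooden base, 8 mm thick, 164 x 226 mm, carrying pot, shakers and coasters. Origin: under the jam pot's starting place; x points away from the robot, y along the steel back rail, which stands at x = 42 to 46 mm with its top 45 mm above the counter: beside the pot, fingers fit only along y. Two loose paper cups, 36 mm wide and 24 mm high, stand in its corners nearest to the robot
- side_tray: fixed black tray with a grey rim, 290 mm (its x) by 150 mm (its y), floor 4 mm thick, rim 10 mm high and 5 mm thick; the side area, empty at the start, left or right of the station. Origin: centre of its underside; z up; its x axis runs roughly away from the robot
- doily: fixed round white paper doily with scalloped edge, 84 mm across (96 mm with the scallops), 2 mm thick, on the 18 mm thick wooden pastry board, at the end nearest to the robot. Origin: centre of its underside, top 2 mm above. Three loose danish pastries (74 mm wide, 38 mm high) stand on the same board, beyond it (+x), centres about 120 mm or more away
Not all that is in view belongs to the job. What is shaped like the shaker_red but blue or purple is not meant. There is more than one size of the jam_pot; the one meant has the size given above.

How it is judged:
By the outcome, as a careful person would: the job done as asked, in the order asked, and still so for the second after the job is handed in, with the robot touching nothing.
It also fails if it takes over 144 s, if anything falls off the work surface, if the arm or the gripper's body presses on something with over 40 N, if the wrist force passes 120 N, or if a joint passes its speed limit or range.

## Working session

There is one attempt and no reset: what is moved stays moved. The work goes in short steps, Python scripts to look and compute and a tool call to move; the robot and the scene stay as the last step left them, time stands still between calls to the robot, and variables do not carry over. Pictures are saved under pics/ and viewed, about 12 in all and at most 16, crops included, and the job is handed in when it is done.

Besides the shell and the picture viewer there is one more tool, called after "Call:" by a JSON object that holds its "op" and its "data". move_arm: Moves the arm, as the interface text tells. Its arguments: {"type":"object","properties":{"motion":{"type":"array"}},"required":["motion"]}

```bash
mkdir -p pics; cat > h.py <<'E'
import numpy as np, cv2
from workcell import *
def ray(im,u,v):
    T=np.array(im["camera_from_world"]);K=np.array(im["mtx"])
    d=np.linalg.inv(K)@[u,v,1]; d=np.array([d[0],-d[1],-d[2]])
    R=T[:3,:3]; return -R.T@T[:3,3], R.T@d
def atz(im,u,v,z):
    o,d=ray(im,u,v); return (o+d*(z-o[2])/d[2])[:2]
def proj(im,p):
    T=np.array(im["camera_from_world"]);K=np.array(im["mtx"])
    c=T[:3,:3]@np.array(p)+T[:3,3]; q=K@[c[0],-c[1],-c[2]]; return q[:2]/q[2]
def save(im,n,s=1.5,crop=None):
    c=im["color"][:,:,::-1]
    if crop: c=c[crop[1]:crop[3],crop[0]:crop[2]]
    cv2.imwrite("pics/"+n,cv2.resize(c,None,fx=s,fy=s,interpolation=cv2.INTER_CUBIC))
E
python3 - <<'E'
from h import *
print(tcp_to_grasp, get_obs())
Z=dict(shaker_red=12,shaker_green=12,shaker_yellow=12,coaster_red=8,coaster_green=8,coaster_yellow=8,jam_pot=8,station=0,side_tray=0,doily=18)
for n in ["top","side"]:
    im=get_image(n); save(im,n+"0.png")
    for l,z in Z.items():
        for r in mark_of(im,l)[:3]:
            v,u=r["location"]; print(n,l,round(r["p"],2),int(u),int(v),atz(im,u,v,z).round(0))
E
```

```text
18.700000000000003 {'t': 0.0, 'qpos': array([-1.19101045e+00,  4.23818094e-01,  1.63070131e+00,  2.18179183e-05,
        1.08858812e+00, -1.89837981e-02]), 'qvel': array([ 0.00060613, -0.00015551,  0.00097848, -0.00057687, -0.00044059,
       -0.00131966]), 'joint_torque': array([ 3.66068844e-04, -5.44633734e+01, -2.73669434e+01,  6.43215235e-02,
        2.27039790e-02, -1.30974768e-04]), 'ee_pos': array([ 242.50871862, -575.42515936,  221.91145587]), 'orientation': array([-2.61668414e+00,  1.73696636e+00,  1.93937775e-03]), 'ft_force': array([-0.3563754 ,  0.07744964, -0.80017178]), 'moment': array([-0.04472444, -0.03565876,  0.00667341]), 'width': 87.72502387765725}
top shaker_red 0.92 315 133 [ 724. -177.]
top shaker_red 0.75 287 149 [680. -96.]
top shaker_red 0.7 259 187 [569. -14.]
top shaker_green 0.88 236 188 [567.  51.]
top shaker_green 0.19 256 211 [500.  -6.]
top shaker_yellow 0.63 256 211 [501.  -6.]
top shaker_yellow 0.5 284 186 [572. -85.]
top coaster_red 0.61 281 190 [561. -76.]
top coaster_green 0.68 233 183 [582.  59.]
top coaster_yellow 0.5 256 214 [494.  -5.]
top jam_pot 0.79 256 145 [693.  -8.]
top jam_pot 0.76 258 188 [567. -10.]
top jam_pot 0.41 236 189 [565.  52.]
top station 0.65 258 190 [563. -10.]
top side_tray 0.91 368 210 [ 504. -324.]
top side_tray 0.43 132 239 [426. 346.]
top doily 0.85 130 236 [435. 345.]
side shaker_red 0.93 268 181 [569. -77.]
side shaker_red 0.87 252 142 [ 714. -174.]
side shaker_red 0.61 244 159 [ 682. -100.]
side shaker_green 0.89 235 210 [567.  64.]
side shaker_yellow 0.64 271 203 [511. -18.]
side coaster_red 0.35 194 311 [434. 338.]
side coaster_red 0.29 272 207 [501. -10.]
side coaster_green 0.51 237 202 [584.  36.]
side coaster_yellow 0.65 269 207 [506.  -5.]
side jam_pot 0.58 254 194 [567. -15.]
side jam_pot 0.48 222 174 [691. -16.]
side station 0.88 252 195 [577. -15.]
side side_tray 0.97 337 148 [ 510. -336.]
side doily 0.77 197 311 [426. 337.]
```

View pics/top0.png

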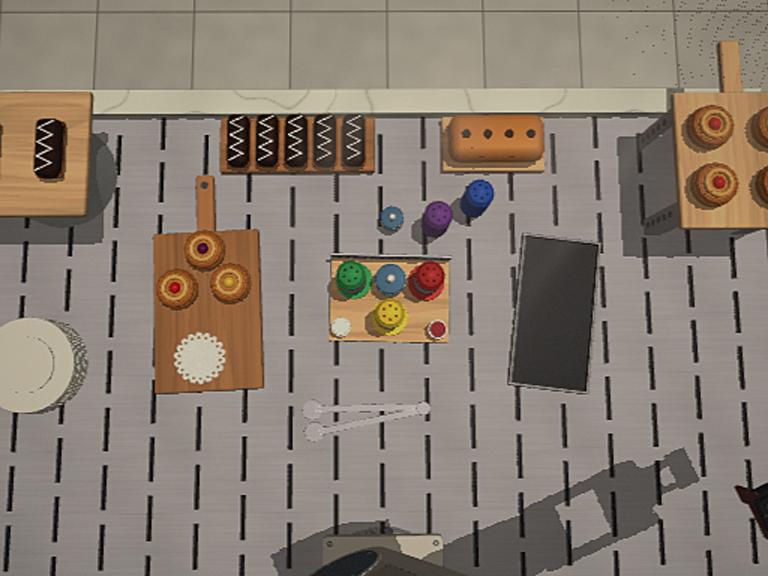

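View pics/side0.png

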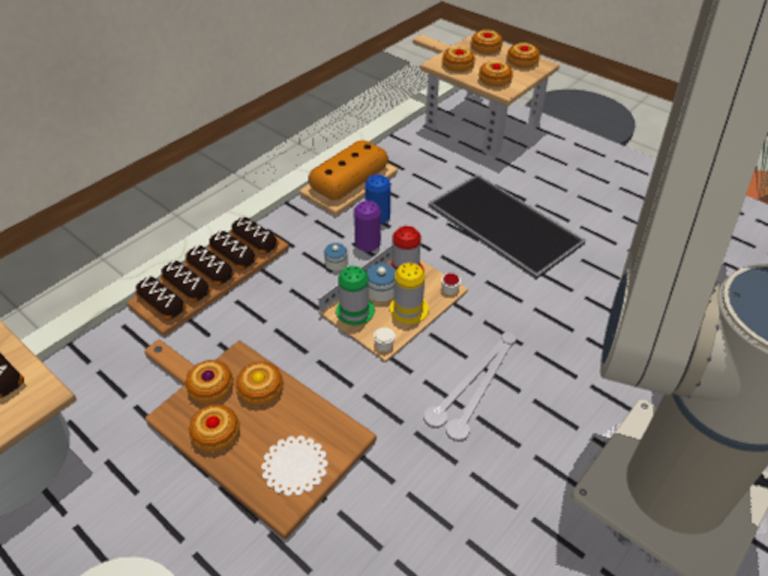

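The top view shows green at (352,278), yellow at (389,315) and red at (427,279). The jam pot meant is at (390,278), in the ring of shakers. The look-alikes are a smaller pot at (392,217) and purple and blue shakers at (437,217) and (478,197). The tray is at (553,313) and the doily at (200,358). I'll move over the station for a close look.

Call:
{"op": "move_arm", "data": {"motion": [[16, 35, 6, 0, 0, 0.1, 80], [32, 70, 12, 0, 0, 0.2, 80], [48, 105, 18, 0, 0, 0.3, 80], [64, 140, 24, 0, 0, 0.4, 80], [80, 175, 30, 0, 0, 0.5, 80]]}}

```text
t: 1.52
ee_pos: [323.0, -399.4, 252.9]
orientation: [-2.968, 1.029, -0.0]
ft_force: [1.8, 0.0, -0.2]
width: 80.1
```

Call:
{"op": "move_arm", "data": {"motion": [[16, 35, 6, 0, 0, 0.1, 80], [32, 70, 12, 0, 0, 0.2, 80], [48, 105, 18, 0, 0, 0.3, 80], [64, 140, 24, 0, 0, 0.4, 80], [80, 175, 30, 0, 0, 0.5, 80]]}}

```text
t: 1.93
ee_pos: [403.1, -224.2, 283.2]
orientation: [3.13, -0.263, 0.001]
ft_force: [0.8, 0.2, -0.5]
width: 79.8
```

Call:
{"op": "move_arm", "data": {"motion": [[16, 35, 6, 0, 0, 0.1, 80], [32, 70, 12, 0, 0, 0.173, 80], [48, 105, 18, 0, 0, 0.173, 80], [64, 140, 24, 0, 0, 0.173, 80], [80, 175, 30, 0, 0, 0.173, 80]]}}

```text
t: 2.35
ee_pos: [483.1, -49.0, 313.3]
orientation: [3.141, 0.002, 0.001]
ft_force: [0.1, -0.8, 0.4]
width: 80.2
```

Call:
{"op": "move_arm", "data": {"motion": [[16, 35, 4, 0, 0, 0, 80], [20, 41, 4, 0, 0, 0, 80], [20, 41, 4, 0, 0, 0, 80], [20, 41, 4, 0, 0, 0, 80]]}}

```text
t: 2.68
ee_pos: [502.3, -10.1, 316.3]
orientation: [3.141, 0.004, -0.002]
ft_force: [0.5, -0.3, 0.4]
width: 80.4
```

```bash
python3 - <<'E'
from h import *
o=get_obs(); print(o["t"],o["ee_pos"],o["orientation"],o["qpos"])
im=get_image("wrist"); save(im,"w1.png"); print(im["camera_from_world"])
for l,z in dict(shaker_red=12,shaker_green=12,shaker_yellow=12,coaster_red=12,coaster_green=12,coaster_yellow=12,jam_pot=8,station=0).items():
    for r in mark_of(im,l)[:3]:
        v,u=r["location"]; print(l,round(r["p"],2),int(u),int(v),atz(im,u,v,z).round(0))
E
```

```text
2.6833 [502.26074584 -10.09208197 316.30834488] [ 3.14115609e+00  3.73104045e-03 -1.53015052e-03] [-4.34867887e-02  1.36382917e-01  1.79668737e+00 -5.09985081e-04
  1.20947631e+00 -4.56818598e-02]
[[ 9.99995248e-01  3.03467673e-03 -5.42395511e-04 -5.01281323e+02]
 [-3.06175366e-03  9.57176844e-01 -2.89487677e-01  7.30793505e+01]
 [-3.59333094e-04  2.89487962e-01  9.57181587e-01 -4.77704006e+02]
 [ 0.00000000e+00  0.00000000e+00  0.00000000e+00  1.00000000e+00]]
shaker_red 0.83 298 202 [573. -84.]
shaker_red 0.72 359 212 [ 673. -101.]
shaker_red 0.71 378 253 [ 713. -176.]
shaker_green 0.66 301 116 [570.  52.]
shaker_green 0.48 255 163 [503. -20.]
shaker_yellow 0.81 255 163 [502. -20.]
coaster_green 0.92 302 114 [572.  54.]
coaster_yellow 0.97 256 162 [504. -18.]
jam_pot 0.73 300 163 [573. -21.]
jam_pot 0.68 373 162 [688. -18.]
jam_pot 0.21 303 115 [574.  52.]
station 0.66 296 159 [567. -16.]
```

View pics/w1.png

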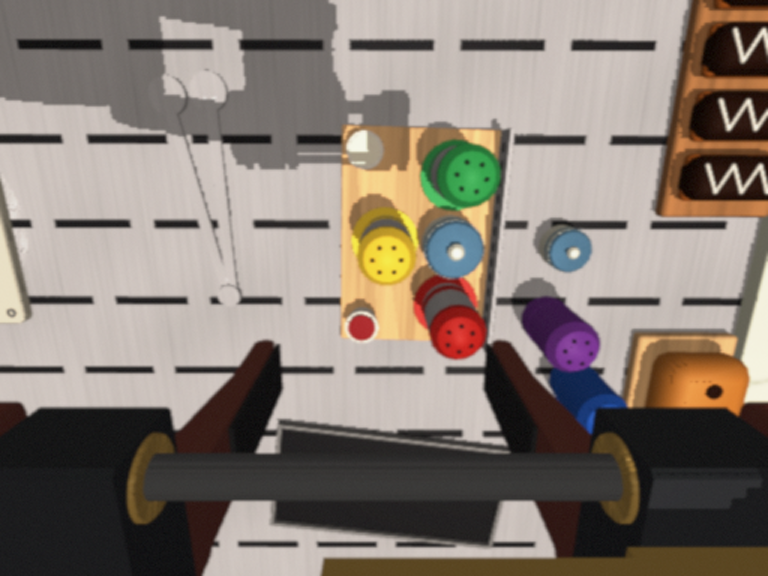

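The wrist view shows green at (468,175), yellow at (387,258) and red at (458,335). The pot meant has its knob at (456,252), between the shakers and the rail. The smaller pot, behind the rail at (570,250), is the look-alike. I'll refine the positions from the cap tops and knobs, and confirm the pot in one crop.

```bash
python3 - <<'E'
from h import *
from scipy.optimize import least_squares
im=get_image("wrist"); tp=get_image("top"); sd=get_image("side")
save(im,"w2.png",4,(220,80,400,230))
for n,u,v,z in [("g",470,175,108),("y",387,257,108),("r",458,337,108),("pot",456.5,251.5,66),("smallpot",573,253,45)]:
    print(n,atz(im,u/1.5,v/1.5,z).round(1))
# cap blobs in top camera
hsv=cv2.cvtColor(tp["color"],cv2.COLOR_RGB2HSV)
cv2.imwrite("pics/t2.png",cv2.resize(tp["color"][145:240,200:410,::-1],None,fx=3.8,fy=3.8,interpolation=cv2.INTER_CUBIC))
# pot diameters from blue lid blobs
for nm,I in (("w",im),("t",tp)):
    h=cv2.cvtColor(I["color"],cv2.COLOR_RGB2HSV)
    m=cv2.inRange(h,(96,70,60),(108,200,255))
    n,_,s,c=cv2.connectedComponentsWithStats(m)
    for i in range(1,n):
        if s[i][4]>40:print(nm,s[i],c[i].round(1),atz(I,*c[i],55).round(0))
# tray corners & doily by top: mark
for l,z in dict(side_tray=4,doily=20).items():
    for I,nm in((tp,"t"),(sd,"s")):
        for r in mark_of(I,l)[:2]:
            v,u=r["location"];print(nm,l,round(r["p"],2),atz(I,u,v,z).round(0))
for u,v in [(523,234),(598,242),(587,392),(509,384)]: print("traycorner",atz(tp,u/1.5,v/1.5,10).round(0))
print("doily",atz(tp,200.5/1.5,358/1.5,20).round(0))
m=cv2.inRange(hsv,(0,0,190),(180,60,255));m[:215]=0;m[260:]=0;m[:,:110]=0;m[:,155:]=0
ys,xs=np.nonzero(m);print("doily blob",len(xs),atz(tp,xs.mean(),ys.mean(),20).round(1))
print("rail ends",atz(tp,331/1.5,256/1.5,45),atz(tp,450/1.5,258.5/1.5,45), "front", atz(tp,329/1.5,341/1.5,8),atz(tp,450/1.5,343/1.5,8))
E
```

```text
g [571.4  54.5]
y [505.7 -12. ]
r [568.7 -84.1]
pot [570.7 -16. ]
smallpot [688.2 -21.8]
w [284 148  37  37 927] [301.8 165.3] [569. -15.]
w [366 153  27  27 490] [378.8 166.1] [679. -16.]
t [254 138  15   9  91] [260.8 142.2] [690. -18.]
t side_tray 0.67 [ 494. -316.]
s side_tray 0.74 [ 503. -335.]
t doily 0.87 [432. 342.]
s doily 0.9 [433. 340.]
traycorner [ 659. -271.]
traycorner [ 643. -415.]
traycorner [ 360. -380.]
traycorner [ 375. -236.]
doily [428. 336.]
doily blob 746 [429.  339.2]
rail ends [612.93890853  93.76100617] [ 606.95828193 -126.00818066] front [457.59528132  99.95467191] [ 452.28579915 -127.29142372]
```

View pics/w2.png

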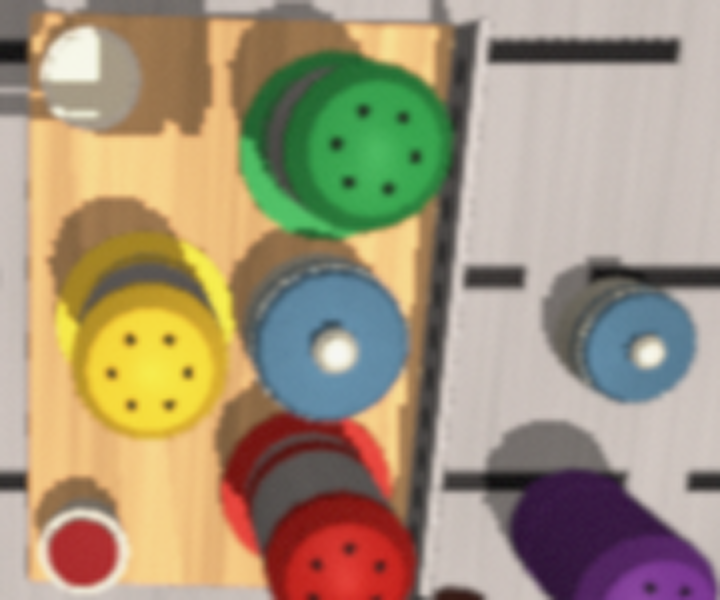

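The enlarged crop confirms it: the boxed-in pot's lid is 37 px wide and the other's is 27 px, so the larger one inside the shaker ring is the one meant. I'll fetch the red shaker first, with the jaw along x and the fingertips above the rail.

Call:
{"op": "move_arm", "data": {"motion": [[13, -15, -33, 0, 0, 0, 76], [27, -30, -66, 0, 0, 0, 76], [40, -45, -99, 0, 0, 0, 76], [54, -60, -132, 0, 0, 0, 76], [67, -74, -165, 0, 0, 0, 76]]}}

```text
t: 3.9
ee_pos: [570.5, -84.6, 150.3]
orientation: [3.141, 0.002, 0.001]
ft_force: [1.5, -0.1, 0.6]
width: 76.0
```

Call:
{"op": "move_arm", "data": {"motion": [[0, 0, -25, 0, 0, 0, 76], [0, 0, -55, 0, 0, 0, 76], [0, 0, -85, 0, 0, 0, 76], [0, 0, -100, 0, 0, 0, 76], [0, 0, -100, 0, 0, 0, 76]]}}

```text
t: 4.32
ee_pos: [567.1, -83.5, 48.0]
orientation: [-3.14, -0.002, 0.01]
ft_force: [-0.7, -0.6, 0.4]
width: 76.0
```

Call:
{"op": "move_arm", "data": {"motion": [[0, 0, 0, 0, 0, 0, 60], [0, 0, 0, 0, 0, 0, 54], [0, 0, 0, 0, 0, 0, 48], [0, 0, 0, 0, 0, 0, 44], [0, 0, 0, 0, 0, 0, 44]]}}

```text
t: 4.73
ee_pos: [570.8, -84.1, 53.2]
orientation: [3.141, 0.002, 0.004]
ft_force: [-0.6, 0.6, 4.6]
width: 51.3
```

Call:
{"op": "move_arm", "data": {"motion": [[0, 0, 10, 0, 0, 0, 44], [0, 0, 30, 0, 0, 0, 44], [0, 0, 55, 0, 0, 0, 44], [1, -10, 65, 0, 0, 0, 44], [4, -32, 70, 0, 0, 0, 44]]}}

```text
t: 5.15
ee_pos: [574.5, -115.2, 124.1]
orientation: [3.141, 0.005, 0.004]
ft_force: [0.1, -0.4, -2.4]
width: 51.4
```

Call:
{"op": "move_arm", "data": {"motion": [[4, -35, 0, 0, 0, 0, 44], [8, -71, 0, 0, 0, 0, 44], [12, -108, 0, 0, 0, 0, 44], [16, -145, 0, 0, 0, 0, 44], [20, -178, 0, 0, 0, 0, 44]]}}

```text
t: 5.57
ee_pos: [593.2, -296.8, 121.9]
orientation: [3.141, 0.001, 0.0]
ft_force: [0.5, 0.7, -2.9]
width: 51.1
```

Call:
{"op": "move_arm", "data": {"motion": [[4, -27, -8, 0, 0, 0, 44], [6, -40, -20, 0, 0, 0, 44], [6, -43, -40, 0, 0, 0, 44], [6, -43, -60, 0, 0, 0, 44], [6, -43, -70, 0, 0, 0, 44]]}}

```text
t: 5.98
ee_pos: [597.8, -337.5, 49.2]
orientation: [-3.14, 0.0, 0.005]
ft_force: [-0.3, 0.6, -2.8]
width: 51.0
```

Call:
{"op": "move_arm", "data": {"motion": [[0, 0, -4, 0, 0, 0, 44], [0, 0, -7, 0, 0, 0, 44], [0, 0, -7, 0, 0, 0, 44], [0, 0, -7, 0, 0, 0, 44]]}}

```text
t: 6.32
ee_pos: [600.3, -337.2, 45.8]
orientation: [3.141, 0.002, 0.002]
ft_force: [-0.5, -0.4, -2.0]
width: 51.1
```

```bash
python3 - <<'E'
from h import *
o=get_obs(); print(o["t"],o["ee_pos"],o["ft_force"],o["width"])
im=get_image("side"); save(im,"s3.png",2,(180,60,440,260))
E
```

```text
6.3167 [ 600.31217115 -337.16561837   45.79763252] [-0.54574415 -0.35364538 -1.98722141] 51.14262065857273
```

View pics/s3.png

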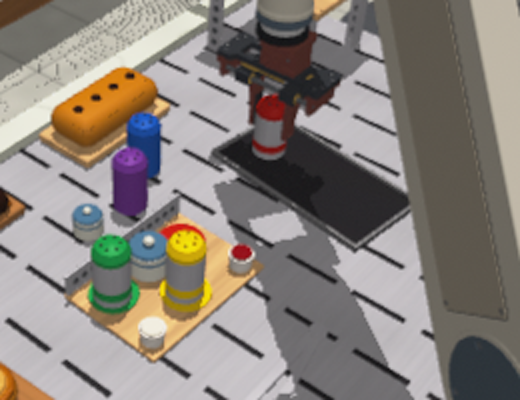

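Red hangs just above the tray with the force still at its weight. I'll lower it the last bit and release.

Call:
{"op": "move_arm", "data": {"motion": [[0, 0, -1, 0, 0, 0, 44], [0, 0, -2, 0, 0, 0, 44], [0, 0, -2, 0, 0, 0, 44]]}}

```text
t: 6.62
ee_pos: [600.5, -337.2, 45.2]
orientation: [3.141, 0.002, 0.002]
ft_force: [-4.2, 1.8, 12.6]
width: 51.5
```

Call:
{"op": "move_arm", "data": {"motion": [[0, 0, 0, 0, 0, 0, 54], [0, 0, 0, 0, 0, 0, 60], [0, 0, 0, 0, 0, 0, 68], [0, 0, 0, 0, 0, 0, 76], [0, 0, 0, 0, 0, 0, 76]]}}

```text
t: 7.03
ee_pos: [599.8, -336.9, 42.6]
orientation: [3.142, 0.002, 0.0]
ft_force: [0.0, -0.2, -1.0]
width: 74.8
```

Call:
{"op": "move_arm", "data": {"motion": [[0, 0, 15, 0, 0, 0, 76], [0, 0, 45, 0, 0, 0, 76], [0, 0, 85, 0, 0, 0, 76], [0, 10, 120, 0, 0, 0, 76], [0, 45, 129, 0, 0, 0, 76]]}}

```text
t: 7.45
ee_pos: [603.0, -296.7, 179.3]
orientation: [3.135, -0.004, 0.016]
ft_force: [2.1, 0.9, 0.8]
width: 76.1
```

Call:
{"op": "move_arm", "data": {"motion": [[-3, 38, 0, 0, 0, 0, 76], [-6, 77, 0, 0, 0, 0, 76], [-9, 116, 0, 0, 0, 0, 76], [-12, 155, 0, 0, 0, 0, 76], [-15, 194, 0, 0, 0, 0, 76]]}}

```text
t: 7.87
ee_pos: [584.5, -96.3, 172.9]
orientation: [3.141, 0.001, 0.002]
ft_force: [0.1, 0.1, -0.1]
width: 76.0
```

Call:
{"op": "move_arm", "data": {"motion": [[-3, 38, 0, 0, 0, 0, 76], [-6, 77, 0, 0, 0, 0, 76], [-9, 116, 0, 0, 0, 0, 76], [-12, 151, 0, 0, 0, 0, 76], [-12, 151, 0, 0, 0, 0, 76]]}}

```text
t: 8.28
ee_pos: [572.2, 58.2, 172.8]
orientation: [-3.14, -0.008, -0.001]
ft_force: [0.4, 0.3, 0.2]
width: 75.9
```

```bash
python3 - <<'E'
from h import *
o=get_obs(); print(o["t"],o["ee_pos"],o["ft_force"],o["width"])
im=get_image("wrist"); save(im,"w4.png")
E
```

```text
8.2833 [572.20616387  58.24236056 172.82201178] [0.37597213 0.26512273 0.2194923 ] 75.92202482878689
```

View pics/w4.png

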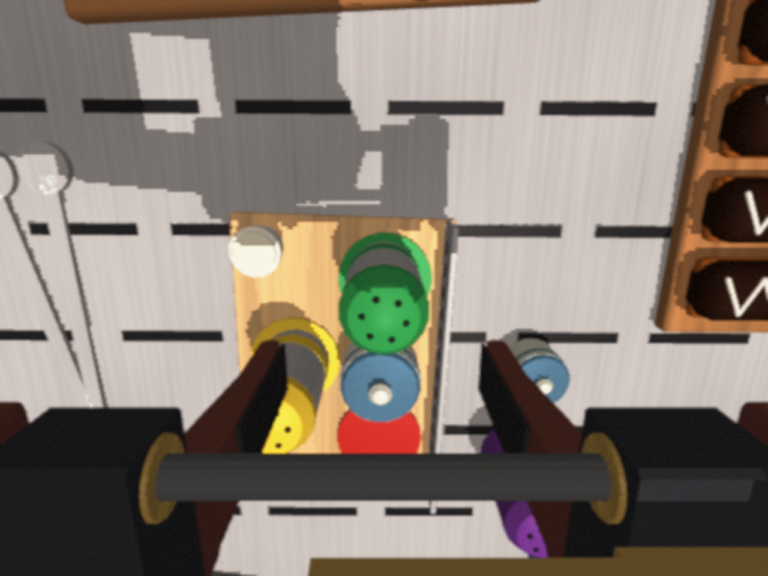

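The wrist view shows green under the gripper at (383,320), the pot at (380,390), and the red coaster empty. I'll descend on green, then carry it to the middle of the tray.

Call:
{"op": "move_arm", "data": {"motion": [[0, 0, -30, 0, 0, 0, 76], [0, 0, -60, 0, 0, 0, 76], [0, 0, -95, 0, 0, 0, 76], [0, 0, -120, 0, 0, 0, 76], [0, 0, -120, 0, 0, 0, 60]]}}

```text
t: 8.75
ee_pos: [569.6, 51.6, 47.7]
orientation: [3.141, 0.0, -0.012]
ft_force: [-0.9, 0.4, -0.2]
width: 72.1
```

Call:
{"op": "move_arm", "data": {"motion": [[0, 0, 0, 0, 0, 0, 54], [0, 0, 0, 0, 0, 0, 48], [0, 0, 0, 0, 0, 0, 44], [0, 0, 0, 0, 0, 0, 44], [0, 0, 0, 0, 0, 0, 44]]}}

```text
t: 9.17
ee_pos: [573.9, 52.9, 53.7]
orientation: [3.141, 0.002, 0.005]
ft_force: [-0.9, -1.7, 8.2]
width: 51.4
```

Call:
{"op": "move_arm", "data": {"motion": [[0, 0, 10, 0, 0, 0, 44], [0, 0, 35, 0, 0, 0, 44], [0, 0, 70, 0, 0, 0, 44], [0, 0, 105, 0, 0, 0, 44], [-1, -8, 124, 0, 0, 0, 44]]}}

```text
t: 9.58
ee_pos: [573.3, 46.1, 180.3]
orientation: [-3.141, -0.003, -0.008]
ft_force: [1.2, -0.6, -2.4]
width: 51.4
```

Call:
{"op": "move_arm", "data": {"motion": [[-5, -27, 0, 0, 0, 0, 44], [-10, -62, 0, 0, 0, 0, 44], [-16, -100, 0, 0, 0, 0, 44], [-22, -138, 0, 0, 0, 0, 44], [-28, -176, 0, 0, 0, 0, 44]]}}

```text
t: 10.0
ee_pos: [543.2, -132.2, 176.8]
orientation: [3.141, 0.003, 0.001]
ft_force: [-0.1, -0.5, -3.3]
width: 51.9
```

Call:
{"op": "move_arm", "data": {"motion": [[-6, -38, 0, 0, 0, 0, 44], [-13, -76, -10, 0, 0, 0, 44], [-20, -114, -20, 0, 0, 0, 44], [-28, -148, -30, 0, 0, 0, 44], [-32, -170, -50, 0, 0, 0, 44]]}}

```text
t: 10.42
ee_pos: [512.0, -304.7, 127.9]
orientation: [3.139, -0.001, 0.006]
ft_force: [0.5, 0.1, -2.6]
width: 51.6
```

Call:
{"op": "move_arm", "data": {"motion": [[-1, -16, -17, 0, 0, 0, 44], [-2, -25, -40, 0, 0, 0, 44], [-2, -25, -65, 0, 0, 0, 44], [-2, -25, -78, 0, 0, 0, 44], [-2, -25, -79, 0, 0, 0, 44]]}}

```text
t: 10.83
ee_pos: [508.4, -325.3, 45.1]
orientation: [-3.14, -0.001, 0.004]
ft_force: [-1.4, 0.4, -2.9]
width: 51.5
```

Call:
{"op": "move_arm", "data": {"motion": [[0, 0, -1, 0, 0, 0, 44], [0, 0, -2, 0, 0, 0, 44], [0, 0, -3, 0, 0, 0, 44], [0, 0, -3, 0, 0, 0, 44]]}}

```text
t: 11.17
ee_pos: [510.3, -325.9, 44.5]
orientation: [3.141, 0.002, 0.002]
ft_force: [-0.2, 0.8, -1.2]
width: 51.3
```

Call:
{"op": "move_arm", "data": {"motion": [[0, 0, -1, 0, 0, 0, 44], [0, 0, -1, 0, 0, 0, 54], [0, 0, -1, 0, 0, 0, 66], [0, 0, -1, 0, 0, 0, 76], [0, 0, -1, 0, 0, 0, 76]]}}

```text
t: 11.58
ee_pos: [509.9, -326.0, 42.9]
orientation: [3.141, 0.002, 0.001]
ft_force: [-0.5, -0.0, 0.0]
width: 70.8
```

Call:
{"op": "move_arm", "data": {"motion": [[0, 0, 15, 0, 0, 0, 76], [0, 0, 45, 0, 0, 0, 76], [0, 0, 85, 0, 0, 0, 76], [0, 10, 120, 0, 0, 0.11, 76], [0, 40, 129, 0, 0, 0.22, 76]]}}

```text
t: 12.0
ee_pos: [512.9, -289.8, 177.5]
orientation: [3.115, 0.349, 0.012]
ft_force: [1.3, -0.3, -0.3]
width: 76.0
```

Call:
{"op": "move_arm", "data": {"motion": [[0, 30, 0, 0, 0, 0.12, 76], [-1, 61, 0, 0, 0, 0.24, 76], [-1, 92, 0, 0, 0, 0.36, 76], [-2, 123, 0, 0, 0, 0.48, 76], [-3, 154, 0, 0, 0, 0.6, 76]]}}

```text
t: 12.42
ee_pos: [506.5, -130.6, 171.9]
orientation: [2.877, 1.262, 0.001]
ft_force: [0.7, 0.6, 0.3]
width: 75.6
```

Call:
{"op": "move_arm", "data": {"motion": [[0, 30, 0, 0, 0, 0.12, 76], [-1, 60, 0, 0, 0, 0.24, 76], [-1, 90, 0, 0, 0, 0.36, 76], [-2, 118, 0, 0, 0, 0.48, 76], [-2, 118, 0, 0, 0, 0.6, 76]]}}

```text
t: 12.83
ee_pos: [504.3, -10.2, 171.7]
orientation: [-2.372, -2.059, -0.001]
ft_force: [-0.7, -0.2, -0.5]
width: 76.2
```

Call:
{"op": "move_arm", "data": {"motion": [[0, 0, 0, 0, 0, 0.12, 76], [0, 0, 0, 0, 0, 0.13, 76], [0, 0, 0, 0, 0, 0.13, 76]]}}

```text
t: 13.08
ee_pos: [504.7, -13.8, 171.7]
orientation: [2.246, 2.196, 0.0]
ft_force: [0.1, 0.4, -0.6]
width: 76.0
```

```bash
python3 - <<'E'
from h import *
o=get_obs(); print(o["t"],o["ee_pos"],o["ft_force"],o["width"],o["qpos"][5])
im=get_image("wrist"); save(im,"w5.png")
E
```

```text
13.0833 [504.71922122 -13.8286407  171.73932223] [ 0.13568169  0.40371147 -0.61329937] 76.03247325431316 -1.599387524256994
```

View pics/w5.png

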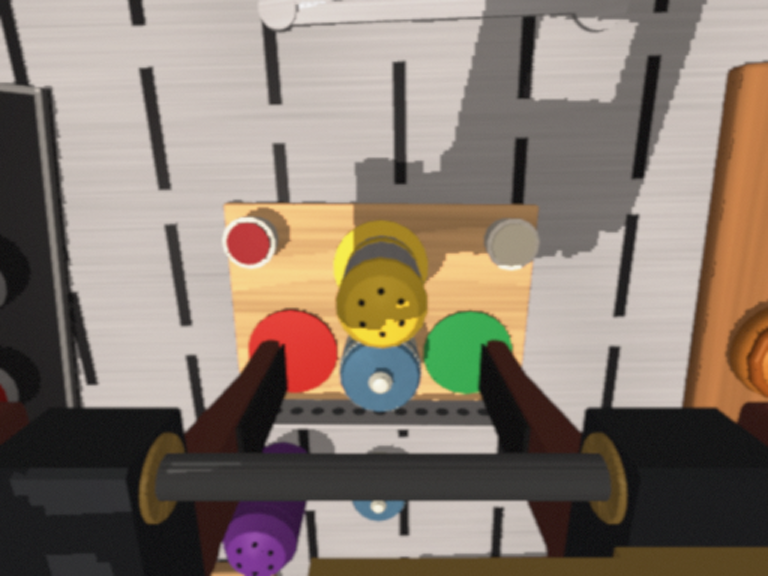

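The wrist view shows yellow centred between the fingers at (382,312), the free red coaster at (293,348), the green coaster at (468,350) and the pot at (380,375). I'll pin down the station frame from the two bare coasters, with the arm at rest.

```bash
python3 - <<'E'
from h import *
im=get_image("wrist"); h=cv2.cvtColor(im["color"],cv2.COLOR_RGB2HSV)
def blob(m):
    n,_,s,c=cv2.connectedComponentsWithStats(m); return [(s[i],c[i]) for i in range(1,n) if s[i][4]>300]
hue=h[...,0];sat=h[...,1]
for nm,m in dict(red=((hue<6)|(hue>174))&(sat>150),green=(hue>50)&(hue<80)&(sat>120),yellow=(hue>22)&(hue<32)&(sat>170),blue=(hue>96)&(hue<110)&(sat>70)).items():
    for s,c in blob(m.astype(np.uint8)*255):
        print(nm,s,c.round(1),atz(im,*c,12).round(1), "top/left edge", atz(im,s[0],s[1]+s[3]/2,12).round(1),atz(im,s[0]+s[2],s[1]+s[3]/2,12).round(1),atz(im,s[0]+s[2]/2,s[1],12).round(1))
print("yel holes",atz(im,382/1.5,313/1.5,108),"knob",atz(im,380/1.5,380/1.5,65))
E
```

```text
red [152 149  27  27 551] [165.3 161.9] [ 482.4 -109.9] top/left edge [ 482.8 -124.4] [483.4 -95.2] [ 468.6 -108.2]
red [ 166  207   59   55 2034] [198.5 231.4] [564.6 -80.4] top/left edge [ 567.6 -118.4] [569.2 -49.9] [534.6 -81.5]
green [ 283  208   58   54 1995] [307.6 232.6] [568.9  45.9] top/left edge [571.4  17.5] [572.9  84.9] [538.8  50.1]
yellow [ 224  154   60   77 1728] [250.9 199.7] [527.4 -18.6] top/left edge [518.3 -48.4] [519.8  18.4] [476.1 -14. ]
blue [ 228  230   52   45 1571] [253.4 250.5] [590.5 -17.4] top/left edge [592.4 -47.5] [593.8  14. ] [564.3 -16.1]
yel holes [504.16543571 -13.83524018] knob [566.20915867 -16.62305948]
```

Call:
{"op": "move_arm", "data": {"motion": [[0, 0, -30, 0, 0, 0, 76], [0, 0, -60, 0, 0, 0, 76], [0, 0, -95, 0, 0, 0, 76], [0, 0, -120, 0, 0, 0, 76], [0, 0, -120, 0, 0, 0, 60]]}}

```text
t: 13.6
ee_pos: [501.4, -14.2, 47.6]
orientation: [-2.243, -2.192, 0.008]
ft_force: [-1.1, -0.2, -0.1]
width: 72.2
```

Call:
{"op": "move_arm", "data": {"motion": [[0, 0, 0, 0, 0, 0, 54], [0, 0, 0, 0, 0, 0, 48], [0, 0, 0, 0, 0, 0, 44], [0, 0, 0, 0, 0, 0, 44], [0, 0, 0, 0, 0, 0, 44]]}}

```text
t: 14.02
ee_pos: [506.1, -14.1, 53.3]
orientation: [2.242, 2.197, 0.003]
ft_force: [0.1, -0.8, 7.8]
width: 51.4
```

Call:
{"op": "move_arm", "data": {"motion": [[0, 0, 10, 0, 0, 0, 44], [0, 0, 35, 0, 0, 0, 44], [0, 0, 65, 0, 0, 0, 44], [-3, -10, 78, 0, 0, 0, 44], [-12, -40, 80, 0, 0, 0, 44]]}}

```text
t: 14.43
ee_pos: [495.6, -52.5, 135.6]
orientation: [2.237, 2.199, 0.008]
ft_force: [0.3, -0.7, -2.1]
width: 51.8
```

Call:
{"op": "move_arm", "data": {"motion": [[-10, -37, 0, 0, 0, 0, 44], [-21, -74, 0, 0, 0, 0, 44], [-32, -111, 0, 0, 0, 0, 44], [-43, -148, 0, 0, 0, 0, 44], [-54, -185, 0, 0, 0, 0, 44]]}}

```text
t: 14.85
ee_pos: [437.8, -240.4, 132.7]
orientation: [2.243, 2.199, 0.0]
ft_force: [0.3, 0.5, -1.6]
width: 51.7
```

Call:
{"op": "move_arm", "data": {"motion": [[-10, -35, 0, 0, 0, 0, 44], [-17, -62, -10, 0, 0, 0, 44], [-20, -75, -35, 0, 0, 0, 44], [-20, -75, -65, 0, 0, 0, 44], [-20, -75, -84, 0, 0, 0, 44]]}}

```text
t: 15.27
ee_pos: [417.7, -314.7, 46.8]
orientation: [-2.246, -2.196, 0.0]
ft_force: [-0.3, 0.9, -1.7]
width: 51.6
```

Call:
{"op": "move_arm", "data": {"motion": [[0, 0, -2, 0, 0, 0, 44], [0, 0, -4, 0, 0, 0, 44], [0, 0, -5, 0, 0, 0, 44], [0, 0, -5, 0, 0, 0, 44]]}}

```text
t: 15.6
ee_pos: [419.1, -313.8, 43.9]
orientation: [2.242, 2.199, 0.0]
ft_force: [-0.4, 0.0, -2.1]
width: 51.5
```

Call:
{"op": "move_arm", "data": {"motion": [[0, 0, -1, 0, 0, 0, 44], [0, 0, -1, 0, 0, 0, 54], [0, 0, -1, 0, 0, 0, 66], [0, 0, -1, 0, 0, 0, 78], [0, 0, -1, 0, 0, 0, 80]]}}

```text
t: 16.02
ee_pos: [419.1, -314.0, 42.1]
orientation: [2.242, 2.199, 0.0]
ft_force: [0.2, 0.1, -0.9]
width: 70.7
```

Call:
{"op": "move_arm", "data": {"motion": [[0, 0, 15, 0, 0, 0, 80], [0, 0, 45, 0, 0, 0, 80], [0, 0, 85, 0, 0, 0, 80], [5, 10, 120, 0, 0, 0, 80], [20, 40, 130, 0, 0, 0, 80]]}}

```text
t: 16.43
ee_pos: [440.6, -277.3, 176.8]
orientation: [2.241, 2.19, 0.002]
ft_force: [1.4, -0.3, 1.2]
width: 79.9
```

Call:
{"op": "move_arm", "data": {"motion": [[18, 35, 0, 0, 0, 0, 80], [36, 70, 0, 0, 0, 0, 80], [54, 105, 0, 0, 0, 0, 80], [72, 140, 0, 0, 0, 0, 80], [90, 175, 0, 0, 0, 0, 80]]}}

```text
t: 16.85
ee_pos: [529.3, -97.1, 172.0]
orientation: [2.243, 2.199, 0.0]
ft_force: [0.1, -1.2, 0.5]
width: 80.4
```

Call:
{"op": "move_arm", "data": {"motion": [[18, 35, -10, 0, 0, 0, 80], [34, 64, -25, 0, 0, 0, 80], [43, 83, -45, 0, 0, 0, 80], [43, 83, -60, 0, 0, 0, 80], [43, 83, -60, 0, 0, 0, 80]]}}

```text
t: 17.27
ee_pos: [570.0, -14.4, 108.8]
orientation: [-2.238, -2.2, 0.005]
ft_force: [-0.5, -1.0, -0.7]
width: 79.8
```

```bash
python3 - <<'E'
from h import *
im=get_image("wrist");im=get_image("wrist"); o=get_obs(); print(o["t"],o["ee_pos"],o["width"])
h=cv2.cvtColor(im["color"],cv2.COLOR_RGB2HSV);hue=h[...,0];sat=h[...,1]
for nm,m in dict(red=((hue<6)|(hue>174))&(sat>150),green=(hue>50)&(hue<80)&(sat>120),yellow=(hue>22)&(hue<32)&(sat>170),blue=(hue>96)&(hue<110)&(sat>70)).items():
    n,_,s,c=cv2.connectedComponentsWithStats(m.astype(np.uint8))
    for i in range(1,n):
        if s[i][4]>300: print(nm,s[i],c[i].round(1),atz(im,*c[i],12).round(1),atz(im,*c[i],54).round(1))
save(im,"w6.png")
E
```

```text
17.3667 [571.13517934 -15.9042236  111.36128159] 80.1633569108505
red [ 116   71   38   39 1126] [134.7  90.1] [ 477.4 -111.5] [479.5 -95.7]
red [ 140  159   76   75 4303] [177.7 194.7] [567.2 -84.5] [554.8 -73. ]
green [ 290  161   76   72 4181] [327.3 196. ] [570.7  50.6] [557.8  40.2]
yellow [ 214   77   79   70 3959] [253.6 110.2] [495.  -14.6] [494.3 -14.4]
blue [ 218  177   70   67 3232] [252.6 209. ] [582.  -17.2] [567.2 -16.6]
```

View pics/w6.png

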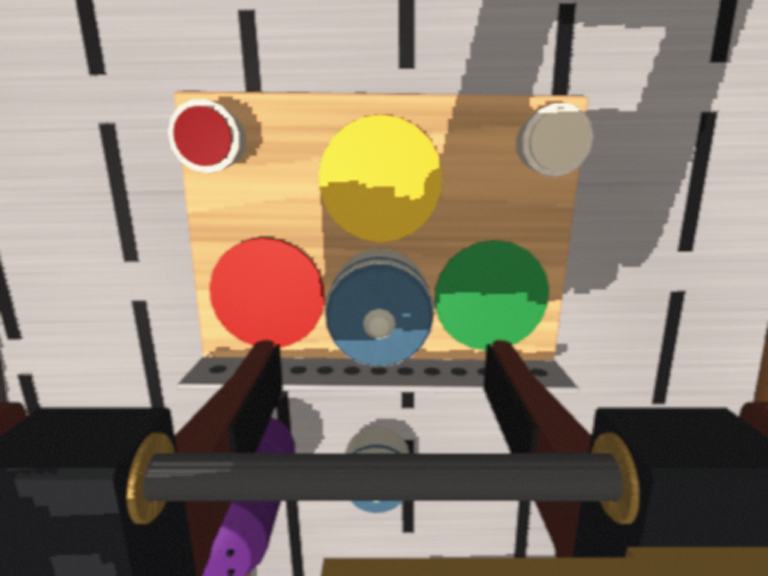

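The wrist view shows all three coasters bare and the pot centred between the fingers at (380,310). The finger line falls at about column 382. I'll descend and grip it along y.

Call:
{"op": "move_arm", "data": {"motion": [[-1, 0, -25, 0, 0, 0, 80], [-1, 0, -55, 0, 0, 0, 80], [-1, 0, -82, 0, 0, 0, 80], [-1, 0, -93, 0, 0, 0, 80], [-1, 0, -93, 0, 0, 0, 70]]}}

```text
t: 17.78
ee_pos: [569.3, -16.7, 17.4]
orientation: [-2.243, -2.196, 0.004]
ft_force: [-0.3, -0.2, 0.1]
width: 76.0
```

Call:
{"op": "move_arm", "data": {"motion": [[0, 0, 0, 0, 0, 0, 62], [0, 0, 0, 0, 0, 0, 54], [0, 0, 0, 0, 0, 0, 50], [0, 0, 0, 0, 0, 0, 50], [0, 0, 0, 0, 0, 0, 50]]}}

```text
t: 18.2
ee_pos: [572.1, -16.2, 20.5]
orientation: [2.241, 2.198, 0.003]
ft_force: [-0.9, -2.0, 6.8]
width: 57.7
```

Call:
{"op": "move_arm", "data": {"motion": [[0, 0, 8, 0, 0, 0, 50], [0, 0, 25, 0, 0, 0, 50], [0, 0, 55, 0, 0, 0, 50], [0, 0, 85, 0, 0, 0, 50], [0, 0, 100, 0, 0, 0, 50]]}}

```text
t: 18.62
ee_pos: [571.9, -15.9, 122.4]
orientation: [2.241, 2.198, 0.004]
ft_force: [1.8, 0.0, -1.8]
width: 57.4
```

Call:
{"op": "move_arm", "data": {"motion": [[-6, 15, 0, 0, 0, 0, 50], [-18, 47, 0, 0, 0, 0, 50], [-32, 83, 0, 0, 0, 0, 50], [-46, 119, 0, 0, 0, 0, 50], [-60, 155, 0, 0, 0, 0, 50]]}}

```text
t: 19.03
ee_pos: [509.7, 140.3, 119.5]
orientation: [2.244, 2.198, 0.001]
ft_force: [0.3, 1.3, -1.4]
width: 57.7
```

Call:
{"op": "move_arm", "data": {"motion": [[-14, 36, 0, 0, 0, 0, 50], [-28, 72, 0, 0, 0, 0, 50], [-42, 108, 0, 0, 0, 0, 50], [-56, 144, 0, 0, 0, 0, 50], [-68, 174, 0, 0, 0, 0, 50]]}}

```text
t: 19.45
ee_pos: [441.3, 315.3, 119.5]
orientation: [-2.242, -2.2, -0.001]
ft_force: [0.2, -0.1, -1.8]
width: 57.4
```

Call:
{"op": "move_arm", "data": {"motion": [[-9, 21, 0, 0, 0, 0, 50], [-11, 27, 0, 0, 0, 0, 50], [-11, 27, 0, 0, 0, 0, 50], [-11, 27, 0, 0, 0, 0, 50], [-11, 27, 0, 0, 0, 0, 50]]}}

```text
t: 19.87
ee_pos: [431.9, 339.0, 118.8]
orientation: [2.244, 2.198, -0.001]
ft_force: [-0.1, -0.1, -2.2]
width: 57.3
```

```bash
python3 - <<'E'
from h import *
im=get_image("wrist"); o=get_obs(); print(o["t"],o["ee_pos"],o["width"],o["ft_force"])
save(im,"w7.png")
for r in mark_of(im,"doily")[:2]:
    v,u=r["location"];print("w doily",r["p"],u,v,atz(im,u,v,20).round(1))
for a in np.arange(0,2*np.pi,np.pi/4): print(proj(im,(431+48*np.cos(a),340+48*np.sin(a),20)).round(0)*1.5,end=" ")
E
```

```text
19.9167 [432.08823254 338.81156987 118.75254108] 57.30092501475737 [ 0.69224449 -0.49283347 -3.13636758]
w doily 0.7 253.2 192.7 [428.5 337.8]
[385.5 366. ] [439.5 343.5] [463.5 291. ] [441.  235.5] [382.5 213. ] [324.  238.5] [304.5 294. ] [330.  346.5]
```

View pics/w7.png

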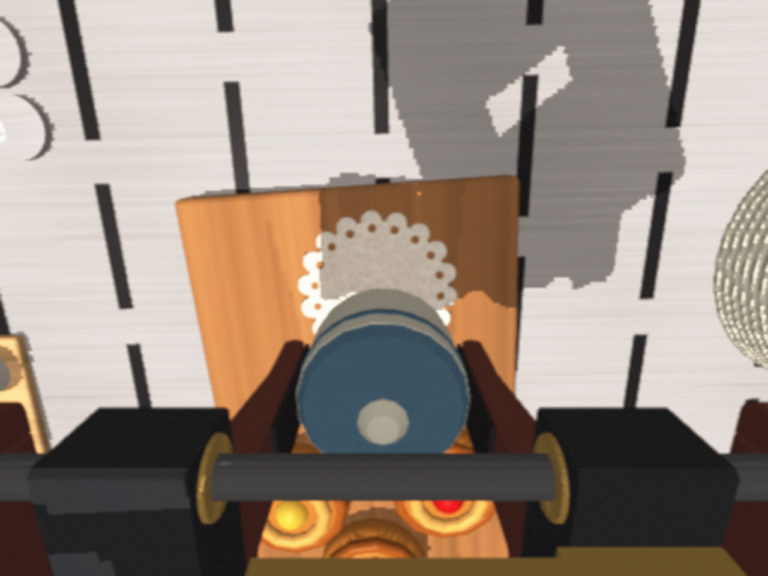

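The wrist view shows the doily spanning columns 300 to 456, with its top at row 211. That puts its centre at about (430, 337.5), so I'll shift slightly and lower.

Call:
{"op": "move_arm", "data": {"motion": [[-2, -2, -10, 0, 0, 0, 50], [-2, -2, -40, 0, 0, 0, 50], [-2, -2, -70, 0, 0, 0, 50], [-2, -2, -84, 0, 0, 0, 50], [-2, -2, -86, 0, 0, 0, 50]]}}

```text
t: 20.38
ee_pos: [428.5, 336.1, 30.1]
orientation: [-2.244, -2.198, 0.007]
ft_force: [-3.1, -3.9, 9.1]
width: 57.2
```

Call:
{"op": "move_arm", "data": {"motion": [[0, 0, 0, 0, 0, 0, 50], [0, 0, -1, 0, 0, 0, 50], [0, 0, -1, 0, 0, 0, 50]]}}

```text
t: 20.63
ee_pos: [429.9, 337.7, 31.4]
orientation: [-2.244, -2.199, 0.0]
ft_force: [-0.4, 0.5, -2.1]
width: 57.3
```

Call:
{"op": "move_arm", "data": {"motion": [[0, 0, -1, 0, 0, 0, 50], [0, 0, -1, 0, 0, 0, 50]]}}

```text
t: 20.8
ee_pos: [429.9, 338.0, 30.8]
orientation: [2.244, 2.199, 0.001]
ft_force: [-0.4, 0.3, -2.3]
width: 57.5
```

Call:
{"op": "move_arm", "data": {"motion": [[0, 0, -1, 0, 0, 0, 50], [0, 0, -1, 0, 0, 0, 62], [0, 0, -1, 0, 0, 0, 72], [0, 0, -1, 0, 0, 0, 80], [0, 0, -1, 0, 0, 0, 80]]}}

```text
t: 21.22
ee_pos: [429.8, 338.2, 29.8]
orientation: [2.243, 2.199, 0.001]
ft_force: [0.1, 0.0, -0.1]
width: 77.7
```

Call:
{"op": "move_arm", "data": {"motion": [[0, 0, 15, 0, 0, 0, 80], [0, 0, 45, 0, 0, 0, 80], [0, 0, 85, 0, 0, 0, 80], [0, 0, 120, 0, 0, 0, 80], [0, 0, 141, 0, 0, 0, 80]]}}

```text
t: 21.63
ee_pos: [430.8, 338.9, 174.3]
orientation: [2.243, 2.199, 0.006]
ft_force: [0.4, 0.3, -0.7]
width: 80.2
```

```bash
python3 - <<'E'
from h import *
get_image("wrist"); im=get_image("wrist"); o=get_obs(); print(o["t"],o["ee_pos"],o["width"])
save(im,"w8.png",3,(160,90,360,290)); tp=get_image("top")
for l in("doily","jam_pot"):
  for nm,I in(("w",im),("t",tp)):
    for r in mark_of(I,l)[:3]:
        v,u=r["location"];print(nm,l,round(r["p"],2),u,v,atz(I,u,v,20).round(1))
c=im["color"].copy()
E
```

```text
21.7333 [431.80799116 339.72044428 174.82338077] 79.8376430914797
t doily 0.79 129.9 236.8 [432.8 346.9]
w jam_pot 0.83 252.0 177.9 [430.4 338.2]
t jam_pot 0.55 260.6 148.3 [681.1 -18. ]
t jam_pot 0.51 130.6 239.7 [424.8 344.8]
```

View pics/w8.png

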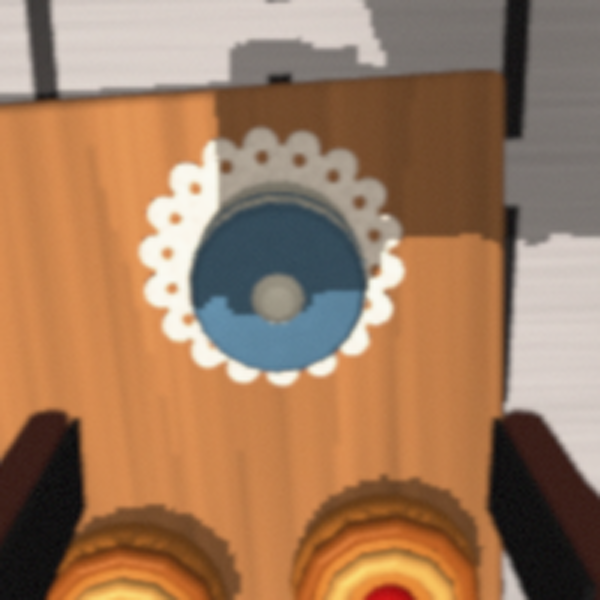

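```bash
python3 - <<'E'
from h import *
im=get_image("wrist")
print("doily",atz(im,160+271/3,90+256/3,20),"knob",atz(im,160+278/3,90+296/3,77), "lid x",atz(im,160+278.5/3,90+290/3,64))
p=atz(im,160+271/3,90+256/3,20)
for z in (20,62,78): print(z,(proj(im,(p[0],p[1],z))-[160,90])*3)
E
```

```text
doily [420.68698151 332.84154198] knob [419.50652491 335.84488865] lid x [421.22157733 335.84557669]
20 [271. 256.]
62 [268.77329051 286.80059617]
78 [267.7459376  301.01128791]
```

The wrist crop shows the pot standing upright on the doily, with scallops all round. The doily spans columns 138 to 404 and the pot's knob is at (278,298), so the pot is about 3 mm off centre, which is good enough. Next I'll fetch the yellow shaker.

Call:
{"op": "move_arm", "data": {"motion": [[0, -15, 0, 0, 0, 0, 76], [-1, -50, 0, 0, 0, 0, 76], [-2, -90, 0, 0, 0, 0, 76], [-3, -130, 0, 0, 0, 0, 76], [-3, -170, 0, 0, 0, 0, 76]]}}

```text
t: 22.45
ee_pos: [425.3, 165.7, 169.8]
orientation: [-2.242, -2.2, 0.003]
ft_force: [0.3, -1.1, 0.5]
width: 75.6
```

Call:
{"op": "move_arm", "data": {"motion": [[0, -40, 0, 0, 0, 0, 76], [-1, -80, 0, 0, 0, 0, 76], [-2, -120, 0, 0, 0, 0, 76], [-3, -160, 0, 0, 0, 0, 76], [-3, -200, 0, 0, 0, 0, 76]]}}

```text
t: 22.87
ee_pos: [422.0, -34.2, 170.1]
orientation: [-2.242, -2.199, 0.002]
ft_force: [0.6, 0.9, -0.2]
width: 75.7
```

Call:
{"op": "move_arm", "data": {"motion": [[0, -40, 0, 0, 0, 0, 76], [-1, -80, 0, 0, 0, 0, 76], [-2, -120, 0, 0, 0, 0, 76], [-3, -160, 0, 0, 0, 0, 76], [-3, -200, 0, 0, 0, 0, 76]]}}

```text
t: 23.28
ee_pos: [418.8, -234.0, 170.0]
orientation: [-2.243, -2.198, 0.001]
ft_force: [1.2, 0.4, -1.5]
width: 76.1
```

Call:
{"op": "move_arm", "data": {"motion": [[-1, -35, 0, 0, 0, 0, 76], [-1, -62, 0, 0, 0, 0, 76], [-2, -77, 0, 0, 0, 0, 76], [-2, -82, 0, 0, 0, 0, 76], [-2, -82, 0, 0, 0, 0, 76]]}}

```text
t: 23.7
ee_pos: [417.9, -314.2, 170.0]
orientation: [-2.244, -2.197, 0.0]
ft_force: [0.2, 0.3, 0.6]
width: 76.1
```

```bash
python3 - <<'E'
from h import *
get_image("wrist");im=get_image("wrist"); o=get_obs(); print(o["t"],o["ee_pos"],o["width"],o["qpos"][5])
save(im,"w9.png")
E
```

```text
23.8 [ 418.15958099 -312.54025398  170.23106294] 76.01530764634231 -2.216403088235104
```

View pics/w9.png

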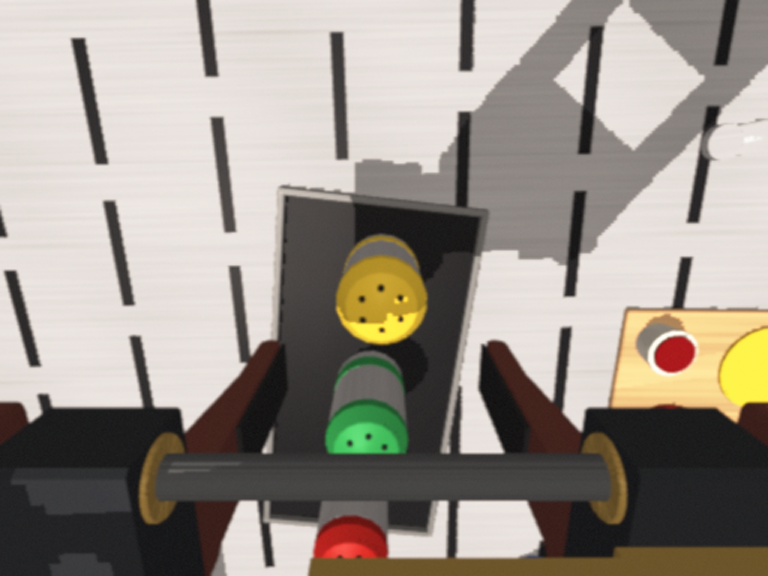

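All three shakers stand upright in a row on the tray, with yellow centred at (382,312). I'll grip yellow and take it back to its coaster.

Call:
{"op": "move_arm", "data": {"motion": [[0, 0, -30, 0, 0, 0, 76], [0, 0, -65, 0, 0, 0, 76], [0, 0, -100, 0, 0, 0, 76], [0, 0, -125, 0, 0, 0, 76], [0, 0, -128, 0, 0, 0, 60]]}}

```text
t: 24.22
ee_pos: [416.4, -310.2, 39.0]
orientation: [-2.236, -2.196, 0.001]
ft_force: [-0.9, 0.7, -0.0]
width: 72.5
```

Call:
{"op": "move_arm", "data": {"motion": [[0, 0, 0, 0, 0, 0, 54], [0, 0, 0, 0, 0, 0, 48], [0, 0, 0, 0, 0, 0, 44], [0, 0, 0, 0, 0, 0, 44], [0, 0, 0, 0, 0, 0, 44]]}}

```text
t: 24.63
ee_pos: [419.8, -314.4, 44.4]
orientation: [2.241, 2.197, 0.001]
ft_force: [1.0, 3.1, 7.6]
width: 51.7
```

Call:
{"op": "move_arm", "data": {"motion": [[0, 0, 10, 0, 0, 0, 44], [0, 0, 35, 0, 0, 0, 44], [0, 0, 65, 0, 0, 0, 44], [3, 10, 82, 0, 0, 0, 44], [11, 40, 90, 0, 0, 0, 44]]}}

```text
t: 25.05
ee_pos: [431.2, -277.2, 136.5]
orientation: [2.242, 2.191, 0.001]
ft_force: [1.6, -0.2, -1.9]
width: 51.1
```

Call:
{"op": "move_arm", "data": {"motion": [[10, 37, 0, 0, 0, 0, 44], [21, 74, 0, 0, 0, 0, 44], [32, 111, 0, 0, 0, 0, 44], [43, 148, 0, 0, 0, 0, 44], [53, 185, 0, 0, 0, 0, 44]]}}

```text
t: 25.47
ee_pos: [483.0, -87.4, 133.8]
orientation: [2.243, 2.198, 0.001]
ft_force: [0.5, -0.7, -2.1]
width: 51.6
```

Call:
{"op": "move_arm", "data": {"motion": [[10, 33, 0, 0, 0, 0, 44], [18, 60, 0, 0, 0, 0, 44], [21, 75, -10, 0, 0, 0, 44], [21, 75, -25, 0, 0, 0, 44], [21, 75, -40, 0, 0, 0, 44]]}}

```text
t: 25.88
ee_pos: [504.5, -12.8, 93.6]
orientation: [2.239, 2.201, 0.002]
ft_force: [0.3, -1.2, -2.3]
width: 51.3
```

```bash
python3 - <<'E'
from h import *
get_image("wrist");im=get_image("wrist"); o=get_obs(); print(o["t"],o["ee_pos"],o["width"],o["ft_force"])
c=im["color"].copy()
for (x,y) in [(503,-14.5),(569,-84),(572,51.5)]:
    pts=np.array([proj(im,(x+35*np.cos(a),y+35*np.sin(a),12)) for a in np.arange(0,6.3,.1)]).round().astype(int)
    for p in pts: 
        if 0<=p[0]<512 and 0<=p[1]<384: c[p[1],p[0]]=(0,0,255)
im["color"]=c; save(im,"w10.png")
E
```

```text
25.9833 [502.17955822 -13.5497792   91.74773239] 51.397809039951134 [-0.1507403   0.08001447 -1.79765906]
```

View pics/w10.png

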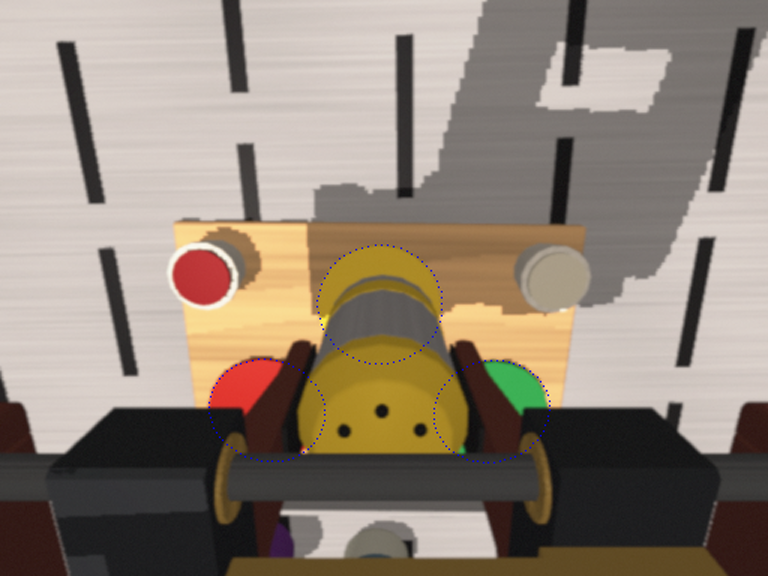

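The projected coaster outlines (503,-14.5), (569,-84) and (572,51.5) fall exactly on the coasters. I'll lower yellow and release it.

Call:
{"op": "move_arm", "data": {"motion": [[0, 0, -12, 0, 0, 0, 44], [0, 0, -28, 0, 0, 0, 44], [0, 0, -38, 0, 0, 0, 44], [0, 0, -41, 0, 0, 0, 44], [0, 0, -42, 0, 0, 0, 44]]}}

```text
t: 26.4
ee_pos: [503.5, -14.1, 52.2]
orientation: [-2.243, -2.198, 0.001]
ft_force: [-9.0, 0.7, 27.0]
width: 52.1
```

Call:
{"op": "move_arm", "data": {"motion": [[0, 0, -1, 0, 0, 0, 44], [0, 0, -1, 0, 0, 0, 54], [0, 0, -1, 0, 0, 0, 66], [0, 0, -1, 0, 0, 0, 76], [0, 0, -1, 0, 0, 0, 76]]}}

```text
t: 26.82
ee_pos: [504.0, -14.1, 50.1]
orientation: [2.243, 2.199, 0.001]
ft_force: [-0.1, -0.7, -0.2]
width: 70.3
```

Call:
{"op": "move_arm", "data": {"motion": [[0, 0, 15, 0, 0, 0, 76], [0, 0, 45, 0, 0, 0, 76], [0, 0, 85, 0, 0, 0, 76], [0, -10, 112, 0, 0, 0, 76], [1, -40, 121, 0, 0, 0, 76]]}}

```text
t: 27.23
ee_pos: [506.8, -52.6, 174.8]
orientation: [2.237, 2.2, 0.006]
ft_force: [0.6, 0.1, -0.4]
width: 76.0
```

Call:
{"op": "move_arm", "data": {"motion": [[1, -40, 0, 0, 0, 0, 76], [2, -80, 0, 0, 0, 0, 76], [3, -120, 0, 0, 0, 0, 76], [4, -160, 0, 0, 0, 0, 76], [4, -200, 0, 0, 0, 0, 76]]}}

```text
t: 27.65
ee_pos: [508.4, -255.9, 170.8]
orientation: [2.243, 2.199, 0.0]
ft_force: [0.8, 0.6, 0.1]
width: 76.0
```

Call:
{"op": "move_arm", "data": {"motion": [[1, -35, 0, 0, 0, 0, 76], [1, -60, 0, 0, 0, 0, 76], [1, -72, 0, 0, 0, 0, 76], [1, -72, 0, 0, 0, 0, 76], [1, -72, 0, 0, 0, 0, 76]]}}

```text
t: 28.07
ee_pos: [509.2, -325.3, 170.2]
orientation: [-2.243, -2.197, -0.0]
ft_force: [0.4, -0.1, -0.1]
width: 76.2
```

Call:
{"op": "move_arm", "data": {"motion": [[0, 0, -30, 0, 0, 0, 76], [0, 0, -65, 0, 0, 0, 76], [0, 0, -100, 0, 0, 0, 76], [0, 0, -125, 0, 0, 0, 76], [0, 0, -128, 0, 0, 0, 60]]}}

```text
t: 28.48
ee_pos: [506.9, -321.8, 38.3]
orientation: [-2.235, -2.196, 0.002]
ft_force: [-0.9, 1.2, 0.1]
width: 72.2
```

Call:
{"op": "move_arm", "data": {"motion": [[0, 0, 0, 0, 0, 0, 54], [0, 0, 0, 0, 0, 0, 48], [0, 0, 0, 0, 0, 0, 44], [0, 0, 0, 0, 0, 0, 44], [0, 0, 0, 0, 0, 0, 44]]}}

```text
t: 28.9
ee_pos: [510.9, -326.2, 44.6]
orientation: [2.241, 2.197, 0.002]
ft_force: [1.3, 3.2, 7.3]
width: 51.6
```

Call:
{"op": "move_arm", "data": {"motion": [[0, 0, 10, 0, 0, 0, 44], [0, 0, 35, 0, 0, 0, 44], [0, 0, 70, 0, 0, 0, 44], [2, 10, 105, 0, 0, 0, 44], [7, 38, 125, 0, 0, 0, 44]]}}

```text
t: 29.32
ee_pos: [517.8, -291.1, 172.2]
orientation: [2.242, 2.192, 0.001]
ft_force: [1.9, -0.1, -1.6]
width: 51.5
```

Call:
{"op": "move_arm", "data": {"motion": [[7, 38, 0, 0, 0, 0, 44], [14, 77, 0, 0, 0, 0, 44], [21, 116, 0, 0, 0, 0, 44], [27, 155, 0, 0, 0, 0, 44], [33, 194, 0, 0, 0, 0, 44]]}}

```text
t: 29.73
ee_pos: [549.5, -92.4, 168.7]
orientation: [2.244, 2.198, 0.0]
ft_force: [1.1, 0.3, -2.6]
width: 51.6
```

Call:
{"op": "move_arm", "data": {"motion": [[6, 38, 0, 0, 0, 0, 44], [12, 76, 0, 0, 0, 0, 44], [18, 113, 0, 0, 0, 0, 44], [22, 138, 0, 0, 0, 0, 44], [23, 145, -12, 0, 0, 0, 44]]}}

```text
t: 30.15
ee_pos: [574.7, 54.6, 158.3]
orientation: [2.238, 2.201, 0.007]
ft_force: [0.6, 0.5, -3.1]
width: 51.3
```

Call:
{"op": "move_arm", "data": {"motion": [[0, 0, -25, 0, 0, 0, 44], [0, 0, -55, 0, 0, 0, 44], [0, 0, -85, 0, 0, 0, 44], [0, 0, -98, 0, 0, 0, 44], [0, 0, -101, 0, 0, 0, 44]]}}

```text
t: 30.57
ee_pos: [570.6, 50.4, 52.6]
orientation: [-2.242, -2.196, 0.006]
ft_force: [0.5, -0.7, -2.4]
width: 51.1
```

Call:
{"op": "move_arm", "data": {"motion": [[0, 0, 0, 0, 0, 0, 44], [0, 0, -1, 0, 0, 0, 44], [0, 0, -1, 0, 0, 0, 44]]}}

```text
t: 30.82
ee_pos: [573.9, 50.8, 55.0]
orientation: [2.242, 2.198, 0.003]
ft_force: [0.4, -0.3, -3.2]
width: 51.4
```

Call:
{"op": "move_arm", "data": {"motion": [[0, 0, -1, 0, 0, 0, 44], [0, 0, -2, 0, 0, 0, 44], [0, 0, -2, 0, 0, 0, 44]]}}

```text
t: 31.07
ee_pos: [573.4, 51.0, 52.5]
orientation: [2.242, 2.199, 0.002]
ft_force: [-0.2, 0.5, 1.7]
width: 51.0
```

Call:
{"op": "move_arm", "data": {"motion": [[0, 0, -1, 0, 0, 0, 44], [0, 0, -1, 0, 0, 0, 54], [0, 0, -1, 0, 0, 0, 66], [0, 0, -1, 0, 0, 0, 76], [0, 0, -1, 0, 0, 0, 76]]}}

```text
t: 31.48
ee_pos: [572.8, 51.1, 50.8]
orientation: [2.243, 2.199, 0.0]
ft_force: [0.1, -1.2, -0.1]
width: 70.6
```

Call:
{"op": "move_arm", "data": {"motion": [[0, 0, 15, 0, 0, 0, 76], [0, 0, 45, 0, 0, 0, 76], [0, 0, 85, 0, 0, 0, 76], [1, -10, 112, 0, 0, 0, 76], [3, -40, 120, 0, 0, 0, 76]]}}

```text
t: 31.9
ee_pos: [578.2, 13.1, 175.3]
orientation: [2.237, 2.2, 0.009]
ft_force: [0.7, -0.1, -0.6]
width: 76.1
```

Call:
{"op": "move_arm", "data": {"motion": [[3, -40, 0, 0, 0, 0, 76], [6, -80, 0, 0, 0, 0, 76], [9, -120, 0, 0, 0, 0, 76], [12, -160, 0, 0, 0, 0, 76], [15, -200, 0, 0, 0, 0, 76]]}}

```text
t: 32.32
ee_pos: [590.5, -190.8, 170.7]
orientation: [-2.243, -2.2, -0.0]
ft_force: [2.5, 0.2, 0.7]
width: 75.7
```

Call:
{"op": "move_arm", "data": {"motion": [[3, -40, 0, 0, 0, 0, 76], [6, -80, 0, 0, 0, 0, 76], [8, -120, 0, 0, 0, 0, 76], [9, -142, 0, 0, 0, 0, 76], [10, -148, 0, 0, 0, 0, 76]]}}

```text
t: 32.73
ee_pos: [600.2, -341.0, 170.3]
orientation: [2.246, 2.195, -0.001]
ft_force: [-0.1, -0.3, 0.5]
width: 75.8
```

```bash
python3 - <<'E'
from h import *
get_image("wrist");im=get_image("wrist"); o=get_obs(); print(o["t"],o["ee_pos"],o["width"],o["ft_force"])
save(im,"w11.png",1.2)
E
```

```text
32.8333 [ 600.33781732 -337.80623914  170.14022887] 76.10361451808502 [-0.27584039 -0.18986028  0.09301749]
```

View pics/w11.png

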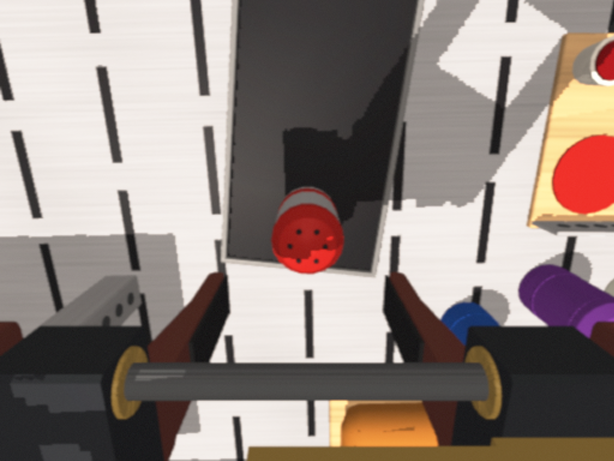

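Red is centred between the fingers at (307,244). A leg of the raised stand shows at (110,300), so I'll check its clearance to the gripper body before descending.

```bash
python3 - <<'E'
from h import *
im=get_image("wrist"); tp=get_image("top")
for z in (0,60,120,170): print(z,"leg px",atz(im,135/1.2,280/1.2,z).round(0),atz(im,75/1.2,290/1.2,z).round(0),"board corner top",atz(tp,682/1.5,228/1.5,z).round(0), atz(tp,672/1.5,96/1.5,z).round(0),"leg foot top",atz(tp,648/1.5,228/1.5,z).round(0))
print("red",atz(im,307/1.2,245/1.2,108))
E
```

```text
0 leg px [ 665. -509.] [ 675. -571.] board corner top [ 671. -583.] [ 939. -580.] leg foot top [ 672. -517.]
60 leg px [ 639. -478.] [ 647. -529.] board corner top [ 659. -552.] [ 912. -549.] leg foot top [ 659. -489.]
120 leg px [ 613. -447.] [ 619. -486.] board corner top [ 646. -521.] [ 886. -519.] leg foot top [ 646. -462.]
170 leg px [ 591. -420.] [ 595. -451.] board corner top [ 635. -496.] [ 863. -493.] leg foot top [ 636. -439.]
red [ 595.46039143 -336.57838299]
```

The leg stands at about (668,-510), well clear of the gripper. I'll grip red and bring it home.

Call:
{"op": "move_arm", "data": {"motion": [[-2, 0, -30, 0, 0, 0, 76], [-2, 0, -65, 0, 0, 0, 76], [-2, 0, -100, 0, 0, 0, 76], [-2, 0, -125, 0, 0, 0, 76], [-2, 0, -128, 0, 0, 0, 60]]}}

```text
t: 33.35
ee_pos: [595.7, -332.8, 37.6]
orientation: [-2.235, -2.196, 0.003]
ft_force: [-0.5, 0.5, -0.7]
width: 72.3
```

Call:
{"op": "move_arm", "data": {"motion": [[0, 0, 0, 0, 0, 0, 54], [0, 0, 0, 0, 0, 0, 48], [0, 0, 0, 0, 0, 0, 44], [0, 0, 0, 0, 0, 0, 44], [0, 0, 0, 0, 0, 0, 44]]}}

```text
t: 33.77
ee_pos: [600.2, -337.5, 45.0]
orientation: [2.241, 2.197, 0.002]
ft_force: [-0.1, -0.6, 5.7]
width: 51.1
```

Call:
{"op": "move_arm", "data": {"motion": [[0, 0, 10, 0, 0, 0, 44], [0, 0, 35, 0, 0, 0, 44], [0, 0, 65, 0, 0, 0, 44], [-1, 10, 82, 0, 0, 0, 44], [-4, 38, 90, 0, 0, 0, 44]]}}

```text
t: 34.18
ee_pos: [596.5, -302.3, 136.8]
orientation: [2.241, 2.191, 0.002]
ft_force: [0.6, 0.5, -1.4]
width: 51.3
```

Call:
{"op": "move_arm", "data": {"motion": [[-4, 38, 0, 0, 0, 0, 44], [-8, 76, 0, 0, 0, 0, 44], [-13, 114, 0, 0, 0, 0, 44], [-18, 150, 0, 0, 0, 0, 44], [-22, 180, 0, 0, 0, 0, 44]]}}

```text
t: 34.6
ee_pos: [571.5, -116.7, 133.3]
orientation: [-2.243, -2.199, 0.0]
ft_force: [0.2, 0.4, -2.1]
width: 51.3
```

Call:
{"op": "move_arm", "data": {"motion": [[-2, 24, 0, 0, 0, 0, 44], [-3, 35, 0, 0, 0, 0, 44], [-3, 35, -10, 0, 0, 0, 44], [-3, 35, -25, 0, 0, 0, 44], [-3, 35, -40, 0, 0, 0, 44]]}}

```text
t: 35.02
ee_pos: [570.3, -84.7, 92.7]
orientation: [2.242, 2.198, 0.001]
ft_force: [0.6, -0.1, -2.4]
width: 51.6
```

```bash
python3 - <<'E'
from h import *
get_image("wrist");im=get_image("wrist"); o=get_obs(); print(o["t"],o["ee_pos"],o["width"],o["ft_force"])
c=im["color"].copy()
for (x,y) in [(503,-14.5),(569,-84),(572,51.5)]:
    for a in np.arange(0,6.3,.1):
        p=proj(im,(x+35*np.cos(a),y+35*np.sin(a),12)).round().astype(int)
        if 0<=p[0]<512 and 0<=p[1]<384: c[p[1],p[0]]=(0,0,255)
im["color"]=c; save(im,"w12.png")
E
```

```text
35.1167 [568.04263578 -84.6905624   90.49305457] 51.55977426160792 [-0.63263699  0.04001482 -2.51597349]
```

View pics/w12.png

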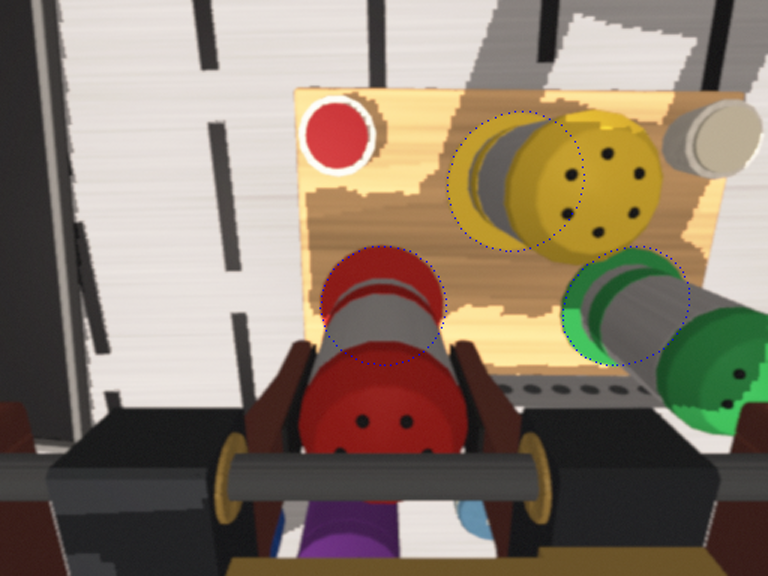

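The outlines match all three coasters, and green and yellow stand on theirs. I'll lower red gently, release it and retreat.

Call:
{"op": "move_arm", "data": {"motion": [[0, 0, -12, 0, 0, 0, 44], [0, 0, -26, 0, 0, 0, 44], [0, 0, -36, 0, 0, 0, 44], [0, 0, -39, 0, 0, 0, 44], [0, 0, -39, 0, 0, 0, 44]]}}

```text
t: 35.53
ee_pos: [569.7, -84.5, 53.4]
orientation: [-2.244, -2.199, 0.001]
ft_force: [0.2, 0.2, -2.2]
width: 51.4
```

Call:
{"op": "move_arm", "data": {"motion": [[0, 0, -1, 0, 0, 0, 44], [0, 0, -2, 0, 0, 0, 44], [0, 0, -2, 0, 0, 0, 44]]}}

```text
t: 35.78
ee_pos: [570.2, -84.3, 52.8]
orientation: [2.243, 2.199, 0.001]
ft_force: [-2.4, -1.6, 6.8]
width: 51.3
```

Call:
{"op": "move_arm", "data": {"motion": [[0, 0, -1, 0, 0, 0, 44], [0, 0, -1, 0, 0, 0, 54], [0, 0, -1, 0, 0, 0, 66], [0, 0, -1, 0, 0, 0, 76], [0, 0, -1, 0, 0, 0, 76]]}}

```text
t: 36.2
ee_pos: [569.9, -84.0, 50.8]
orientation: [2.243, 2.199, 0.0]
ft_force: [-0.1, 0.3, -0.3]
width: 70.6
```

Call:
{"op": "move_arm", "data": {"motion": [[0, 0, 15, 0, 0, 0, 76], [0, 0, 45, 0, 0, 0, 76], [0, 0, 85, 0, 0, 0, 76], [0, 0, 120, 0, 0, 0, 76], [0, 0, 150, 0, 0, 0, 76]]}}

```text
t: 36.62
ee_pos: [570.1, -83.9, 202.9]
orientation: [2.242, 2.199, 0.001]
ft_force: [0.5, 0.4, 0.9]
width: 75.7
```

Call:
{"op": "move_arm", "data": {"motion": [[-15, 15, 15, 0, 0, 0, 76], [-35, 35, 40, 0, 0, 0, 76], [-55, 55, 65, 0, 0, 0, 76], [-70, 70, 80, 0, 0, 0, 76], [-70, 70, 80, 0, 0, 0, 76]]}}

```text
t: 37.03
ee_pos: [498.9, -12.1, 283.8]
orientation: [2.24, 2.199, 0.005]
ft_force: [0.3, -0.3, 0.2]
width: 76.0
```

```bash
python3 - <<'E'
from h import *
get_image("wrist");im=get_image("wrist"); sd=get_image("side"); o=get_obs(); print(o["t"],o["ee_pos"],o["ft_force"])
c=im["color"].copy()
for (x,y) in [(503,-14.5),(569,-84),(572,51.5)]:
  for r,z in((35,12),(26,12),(26,86)):
    for a in np.arange(0,6.3,.1):
        p=proj(im,(x+r*np.cos(a),y+r*np.sin(a),z)).round().astype(int)
        if 0<=p[0]<512 and 0<=p[1]<384: c[p[1],p[0]]=(0,0,255) if r==35 else (0,0,0)
im["color"]=c
a=cv2.resize(c[60:340,100:420],None,fx=1.25,fy=1.25)[:, :, ::-1]; b=cv2.resize(sd["color"][80:360,100:400],None,fx=1.25,fy=1.25)[:,:,::-1]
cv2.imwrite("pics/fin.png",np.hstack([a,b]))
E
```

```text
37.1833 [499.98003059 -14.09997576 280.36629468] [-0.98571165 -0.54349987 -0.82899728]
```

View pics/fin.png

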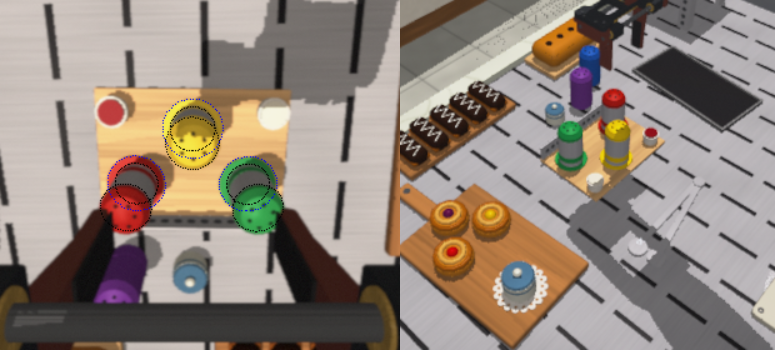

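The final check shows all three shakers upright inside their projected outlines, the pot upright on the doily, and the gripper clear. I'm handing in.

```bash
python3 -c "
from workcell import *
print(close_job(), get_obs()['t'])"
```

```text
the job is handed in; nothing more can be done
the job is handed in; nothing more can be done
```

The job is done and handed in at about 37 s of the 144 s allowed. I moved the red, green and yellow shakers to the black tray. I then set the larger, boxed-in jam pot on the doily, and after that put yellow, green and red back on their own coasters.

**Shakers:** the last wrist and side pictures show all three upright, matching their projected outlines at the coaster centres to within about 2 mm. The gripper was well clear and the force reading was near zero.

**Jam pot:** it stands upright with scallops visible all round, but about 3 mm off the doily's centre by the close-up. I left it there, because moving it again after the shakers were back would have broken the order asked. Absolute positions from the wrist camera disagreed by up to about 10 mm between two shots there, so I relied on the pot-to-doily offset within one picture.

**Forces:** the highest wrist force I saw was about 29 N, when yellow touched its coaster.

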